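# Fit the stop plug and draw the length gauge out to its red mark

## Task

Set up the bench length gauge: push the brass-headed stop plug fully down into its rectangular socket and let go of it. Then squeeze the red lock button into the side of the sliding arm's black grip block to release the arm, and draw it straight out until the yellow pointer stands over the red band on the scale. Finish holding it there with the button still squeezed in, because a spring pulls the arm back; leave the roll of masking tape, the wax bar and the wooden ring clamp alone.

Things in the scene. Friction and masses are not known exactly. Their poses are not given: they have to be found in the camera images.
- plug_center (a point): Centre (half-way up) of the loose stop plug, 54 mm high, about 150 g, standing upright on the bench: a steel shank 18 (its x) x 26 (its y) mm, the lowest 22 mm (its last 6 mm tapered to 12 x 20 mm at the foot), below a brass head 24 (x) x 34 (y) x 32 high mm. The point is 27 mm above its foot and 27 mm below its top. Grip the head across its 24 mm width (its x). A half turn about z makes no difference.
- socket_mouth (a point): Centre of the mouth of the plug's rectangular socket in the blue block at one end of the fixed gauge, 34 mm above the bench; axes those of the gauge. The hole is 21 mm (x) x 29 mm (y), 24 mm deep, straight-sided: 1.5 mm play all round the shank. Fully in, the head rests on the block and plug_center is 5 mm above this point. The block is 60 x 64 mm.
- gauge: The length gauge, screwed down: a dark base plate 80 x 220 x 8 mm carrying the blue socket block (at y = -105 mm) and an aluminium housing 36 mm wide, 120 mm long (y -60 to +60), its top 62 mm above the bench, with a scale of 10 mm divisions. Origin on the bench under the middle of the housing; z up; the arm slides out along its +y (to the robot's left, give or take 0.3 rad).
- grip_center (a point): Centre of the black grip block at the free end of the sliding arm: 24 (x) x 40 (y) x 40 high mm, 46 mm above the bench with free space below; axes those of the gauge. On its -x face (toward the robot) the red lock button, 24 x 28 mm, stands 5 mm proud, so the block measures 29 mm across at first and 25 mm squeezed. Pinch it here along x. At home it is at y = +90 mm of the gauge, 140 mm beyond the pointer; a steel end plate 26 x 5 x 44 mm follows the block at its outer end.
- lock_button (a joint): Travel of the red button into the block, m: 0 out, 0.004 fully in; the spring takes 2 N at first, 6 N fully in. In by 3.2 mm or more it frees the latch; while out, the arm cannot leave home (about 1 mm of slack).
- gauge_arm (a joint): How far the arm is drawn out, m: 0 home (start), 0.09 at its stop. A spring pulls it home with 2 N at home and 3.3 N at full travel. If let go, it runs back to within about 15 mm of home.
- pointer (a point): Middle of the yellow pointer, a 2.5 mm wide bar across the top of the housing, 66 mm above the bench, which travels with the arm; axes those of the gauge. At home it is at y = -50 mm of the gauge.
- red_mark: Centre of the red band, 8 mm wide along the gauge's y, clipped over the scale on top of the housing; its origin is at the pointer's height; axes those of the gauge. It marks the wanted position of the pointer, 30 to 75 mm from home.
- tape_center (a point): Bystander: roll of masking tape, 96 mm across, 25 mm high, flat on the bench; point at its middle.
- wax_center (a point): Bystander: dark red wax bar, 29 x 116 x 28 mm; point at its middle.
- clamp_center (a point): Bystander: wooden ring clamp, 32 x 149 x 23 mm; point at its middle.
- stop_plug: The stop plug of point plug_center, with its origin at the centre of its foot.

How it is judged:
By the outcome, as a careful person would: the job done as asked, in the order asked, and still so for the second after the job is handed in, while the arm keeps its last pose, push and grip.
It also fails if it takes over 48 s, if anything falls off the work surface, if the arm or the gripper's body presses on something with over 40 N, if the wrist force passes 120 N, or if a joint passes its speed limit or range.

## Robot

A 6-joint arm with a two-finger parallel gripper is mounted at the origin on a cart in front of the work surface, level with it; the furniture and walls round the work are solid. World frame = base frame: x ahead of the robot, y to its left, z up, the work surface at z = 0. Lengths are in m, angles in degrees, forces in N, time in s.
With the tool pointing down it reaches from about 0.4 to 0.825 m from the base axis. Payload 7 kg.
Tool frame: the origin (TCP) lies on the centre line of the jaws, within the pads' length; the fingertips stand 8 mm ahead of it and the grasp point (between the pads) lies 11 mm behind it; z points along the fingers, y is the line along which they close (so a half turn about z gives the same grasp; the last joint's range is limited). The gripper opens to 88 mm and grips with 3 to 60 N. Pads are 19 mm wide; open, the fingers measure 130 mm over their backs; the gripper's body (78 mm by 193 mm) begins 47 mm behind the grasp point.
Start: joints at [-52.42, 20.546, 0.682, 0, -70.136, -16.507], TCP at [0.243, -0.63, 0.235] pointing down, gripper open.
Joint ranges: [-176.03, 176.03], [-82.01, 121.73], [-58.28, 71.71], [-173.87, 95.51], [-174.79, -0.11], [-173.66, 173.66]. Speed limits (degrees/s): [136.94, 136.94, 172.46, 180, 180, 180].

## Interface

Orientations are given as [roll, pitch, yaw] about the fixed x, y, z axes, in that order (R = Rz(yaw) Ry(pitch) Rx(roll)).
In Python, from plant import ctrl, vision gives the robot as it stands. The module is installed in compiled form; this text tells all that it offers.
- The arm moves only by the tool move_arm, never from a script. Its argument "moves" is one flat list of numbers, 7 for each row, row after row: the finger opening in cm, from 0 to 8.76, then the shift along the tool's x, y, z in cm, then the turn, a rotation vector about the tool's x, y, z in rad. A call has 1 to 8 rows; each row shifts and turns the commanded pose from where the row before left it, along the tool's axes as they then stand; what a row does not reach is not made up. A row lasts 1/10 s, in which the tool goes at most 50 mm and 8.59 degrees, less where a joint would pass 70% of its speed; a pose out of reach is approached as far as the arm can. A call with a gripper value outside its range is refused whole. The fingers move at their own pace and stop on an object; the grip force is fixed at half the most. Time passes only in rows, so rows that do not move let the fingers close. It gives the time, the measured TCP pose, the force, the opening and the grip force at its end, in the units of the state.
- ctrl.get_obs(): the state, without advancing time (a new reading comes with each control period).
- vision.snapshot(name): name is "side" or "top" or "wrist"; returns (picture, depth): 420x560x3 uint8, red, green, blue; 420x560 float32, m along the optical axis (not along the pixel's ray), 0 where there is no reading.
- vision.camera_model(name): a dict with "vertical_fov" (degrees; the focal length in pixels is half the picture's height over the tangent of half this angle, whatever the lens; pixels are square), "cx", "cy" (the principal point, pixels), "cam_to_world" (4x4, takes a point from camera to world coordinates). Camera axes: x right, y down, z forward; pixel columns grow to the right and rows downward; lengths in m; the calibration is good to about 2 mm. A picture is of the moment at which its call begins: read the wrist's pose just before it. camera_model takes no time and is no camera call; for the wrist camera it gives the pose at the moment of the call.
- ctrl.close_job(): hands the job in; it is judged then, once.
The state is a dict: "clock": time; "joint_pos": joint angles; "qvel": joint speeds; "tau": joint torques, N m; "tool_pos": TCP position; "orientation": TCP orientation; "force": force on the tool from outside, world axes, zero at the start; "moment": the same for the moment, N m; "opening": finger opening in m; "gripper_force": force on a finger pad.
Only numpy, scipy, OpenCV 4.12 (cv2) and the standard library are available. Lean on these libraries where they do the work, as an engineer would, in place of code of your own. Each camera call takes 0.05 s, during which the arm holds its last target. There are 200 camera calls.

## Working session

There is one attempt and no reset: what is moved stays moved. The work goes in short steps, Python scripts to look and compute and a tool call to move; the robot and the scene stay as the last step left them, time stands still between calls to the robot, and variables do not carry over. Pictures are saved under pics/ and viewed, at most 10 in all, crops included, and the job is handed in when it is done.

Besides the shell and the picture viewer there is one more tool, called after "Call:" as a command line: name --argument value ..., lists and objects as JSON in quotes. move_arm: Moves the arm, as the interface text tells. Its arguments: {"type":"object","properties":{"moves":{"type":"array"}},"required":["moves"]}

```bash
mkdir -p pics; cat > h.py <<'E'
import numpy as np, cv2
from plant import ctrl, vision
def snap(n,f=None):
    m=vision.camera_model(n); p,d=vision.snapshot(n)
    if f: cv2.imwrite('pics/'+f,p[:,:,::-1])
    return p,d,m
def ray(m,u,v):
    f=210/np.tan(np.radians(m['vertical_fov'])/2); T=np.array(m['cam_to_world'])
    d=T[:3,:3]@np.array([(u-m['cx'])/f,(v-m['cy'])/f,1]); return T[:3,3],d
def onz(m,u,v,z):
    o,d=ray(m,u,v); return o+d*(z-o[2])/d[2]
def cloud(d,m):
    f=210/np.tan(np.radians(m['vertical_fov'])/2); T=np.array(m['cam_to_world'])
    v,u=np.mgrid[:420,:560]; P=np.stack([(u-m['cx'])/f*d,(v-m['cy'])/f*d,d],-1)
    return P@T[:3,:3].T+T[:3,3]
E
python3 - <<'E'
from h import *
for n in('top','side'):
    p,d,m=snap(n,n+'0.png'); print(n,np.round(m['cam_to_world'],3).tolist(),m['vertical_fov'],m['cx'],m['cy'])
print(ctrl.get_obs())
E
```

```text
top [[0.009, -0.991, 0.133, 0.386], [-1.0, -0.01, -0.0, 0.028], [0.002, -0.133, -0.991, 1.382], [0.0, 0.0, 0.0, 1.0]] 42.41813060576199 284.2746131869938 220.06515971769826
side [[0.21, -0.48, 0.851, -0.775], [-0.978, -0.11, 0.18, -0.255], [0.007, -0.87, -0.493, 0.83], [0.0, 0.0, 0.0, 1.0]] 45.12812068425945 264.88959267813505 202.45691079319448
{'clock': 0.1, 'joint_pos': array([-5.24197851e+01,  2.05881636e+01,  6.38519738e-01, -1.78462354e-02,
       -7.01373734e+01, -1.65100009e+01]), 'qvel': array([-0.15034331, -0.11957051,  0.15016895,  0.03576476,  0.04534835,
        0.04827371]), 'tau': array([ 4.19589669e-04, -5.84165275e+01,  2.93752688e+01,  7.01544285e+00,
        1.01574662e-02, -5.31738715e-05]), 'tool_pos': array([ 0.24251872, -0.62945673,  0.23370282]), 'orientation': array([ 1.79911802e+02, -8.64535133e-03, -1.58935856e+02]), 'force': array([ 0.05439616, -0.43386185, -0.4544715 ]), 'moment': array([ 0.01605113, -0.00694621, -0.04533203]), 'gripper_force': 0.0, 'opening': 0.08746208468246598}
```

View pics/top0.png

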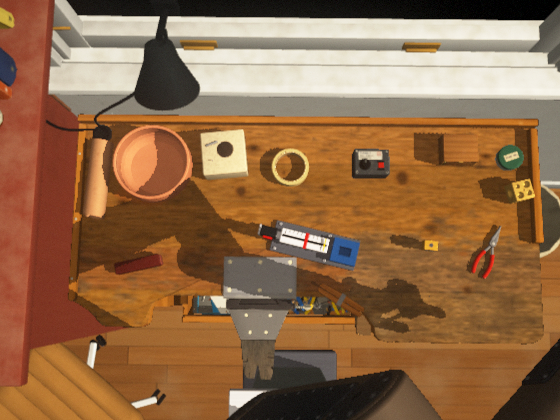

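View pics/side0.png

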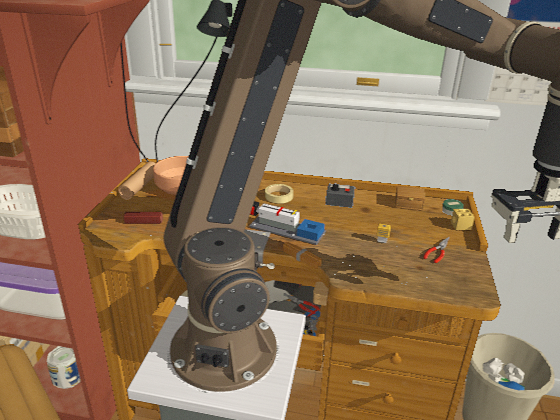

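The top view shows the brass plug at about (431,245), and the gauge from its blue block (342,251) to the grip at about (265,231). The red band is near (306,240), and the clamp near (338,298). I'll measure these roughly.

```bash
python3 - <<'E'
from h import *
p=cv2.imread('pics/top0.png'); m=vision.camera_model('top')
h=cv2.cvtColor(p,cv2.COLOR_BGR2HSV)
def blob(lo,hi,box,z,n):
    u0,u1,v0,v1=box; k=np.zeros(h.shape[:2],np.uint8); k[v0:v1,u0:u1]=cv2.inRange(h,lo,hi)[v0:v1,u0:u1]
    c=max(cv2.findContours(k,0,1)[0],key=cv2.contourArea)
    w=np.array([onz(m,u,v,z)[:2] for u,v in c[:,0]],np.float32)*1000
    print(n,cv2.minAreaRect(c),cv2.minAreaRect(w),(k>0).sum())
blob((20,120,120),(35,255,255),(418,445,232,258),.054,'plug')
blob((100,120,60),(125,255,255),(320,370,225,280),.034,'block')
blob((0,0,170),(180,60,255),(270,335,215,265),.062,'scale')
print(h[245,425:440].tolist())
wm=vision.camera_model('wrist'); print(wm)
E
```

```text
plug ((431.08465576171875, 244.82308959960938), (12.279438018798828, 7.814188003540039), 7.125016689300537) ((505.9303283691406, -334.3564453125), (29.979534149169922, 19.379072189331055), 83.38201904296875) 73
block ((344.0294494628906, 251.38238525390625), (25.46623992919922, 23.525955200195312), 14.03624439239502) ((489.33807373046875, -122.01182556152344), (63.259613037109375, 58.99748611450195), 76.40974426269531) 597
scale ((292.0882568359375, 237.14706420898438), (24.01102638244629, 14.309600830078125), 14.03624439239502) ((520.8379516601562, 8.08859634399414), (58.83225631713867, 35.26311111450195), 76.46800994873047) 669
[[20, 201, 237], [20, 202, 236], [20, 204, 235], [19, 194, 230], [16, 134, 164], [10, 29, 104], [7, 23, 100], [14, 86, 128], [19, 173, 211], [20, 203, 238], [21, 200, 238], [21, 200, 240], [20, 198, 235], [16, 166, 155], [16, 171, 154]]
{'vertical_fov': 62.93608322622518, 'cx': 279.4871990555244, 'cy': 206.12792483127205, 'cam_to_world': array([[-0.35992471,  0.89976134,  0.24674629,  0.17667912],
       [ 0.93297952,  0.34658474,  0.09709905, -0.65387597],
       [ 0.00184747,  0.26515758, -0.96420332,  0.38367347],
       [ 0.        ,  0.        ,  0.        ,  1.        ]])}
```

```bash
cat >> h.py <<'E'
def plan(x,y,z,yaw,n):
    """per-row tool-frame shifts (cm) + turn about tool z (rad) to a tool-down pose"""
    o=ctrl.get_obs(); p=np.array(o['tool_pos']); a=o['orientation'][2]
    da=(yaw-a+180)%360-180; D=(np.array([x,y,z])-p)/n*100
    for i in range(n):
        t=np.radians(a+da*i/n); c,s=np.cos(t),np.sin(t)
        print(np.round([c*D[0]+s*D[1], s*D[0]-c*D[1], -D[2]],2), 'rz',round(-np.radians(da)/n,3))
    print('tilt',o['orientation'][:2])
E
python3 -c "
from h import *
plan(.506,-.334,.21,-96.6,8)"
```

```text
[-4.4   2.26  0.3 ] rz -0.136
[-4.67  1.65  0.3 ] rz -0.136
[-4.85  1.    0.3 ] rz -0.136
[-4.94  0.33  0.3 ] rz -0.136
[-4.94 -0.34  0.3 ] rz -0.136
[-4.84 -1.01  0.3 ] rz -0.136
[-4.66 -1.66  0.3 ] rz -0.136
[-4.4  -2.27  0.3 ] rz -0.136
tilt [ 1.79911802e+02 -8.64535133e-03]
```

Call:
move_arm --moves '[8.7, -4.4, 2.3, 0.3, 0, 0, -0.136, 8.7, -4.7, 1.6, 0.3, 0, 0, -0.136, 8.7, -4.8, 1.0, 0.3, 0, 0, -0.136, 8.7, -4.9, 0.3, 0.3, 0, 0, -0.136, 8.7, -4.9, -0.3, 0.3, 0, 0, -0.136, 8.7, -4.8, -1.0, 0.3, 0, 0, -0.136, 8.7, -4.7, -1.7, 0.3, 0, 0, -0.136, 8.7, -4.4, -2.3, 0.3, 0, 0, -0.136]'

```text
clock: 0.9
tool_pos: [0.5068, -0.3334, 0.2103]
orientation: [180.0, 0.0, -96.3]
force: [1.7, -0.7, 0.2]
opening: 0.0869
gripper_force: 0.0
```

Call:
move_arm --moves '[8.7, 0, 0, 0, 0, 0, 0, 8.7, 0, 0, 0, 0, 0, 0, 8.7, 0, 0, 0, 0, 0, 0]'

```text
clock: 1.2
tool_pos: [0.5055, -0.3355, 0.2103]
orientation: [180.0, 0.0, -96.6]
force: [-0.1, -1.0, 0.4]
opening: 0.087
gripper_force: 0.0
```

```bash
python3 - <<'E'
from h import *
p,d,m=snap('wrist','w1.png')
h=cv2.cvtColor(p,cv2.COLOR_RGB2HSV)
k=cv2.inRange(h,(14,80,100),(35,255,255))
P=cloud(d,m); k[(P[...,2]<.04)|(P[...,2]>.07)]=0
cs=[c for c in cv2.findContours(k,0,1)[0] if cv2.contourArea(c)>100]
for c in cs:
    w=np.array([onz(m,u,v,.054)[:2] for u,v in c[:,0]],np.float32)*1000
    print(cv2.minAreaRect(c),cv2.minAreaRect(w))
o=ctrl.get_obs();print(o['tool_pos'],o['orientation'],o['clock'])
E
```

```text
((275.0, 192.0), (38.0, 26.0), 90.0) ((510.10662841796875, -334.6548767089844), (35.703792572021484, 23.85260772705078), 83.76663208007812)
[ 0.50530134 -0.33586477  0.21043337] [ 1.79974404e+02  3.50519846e-03 -9.66784586e+01] 1.25
```

View pics/w1.png

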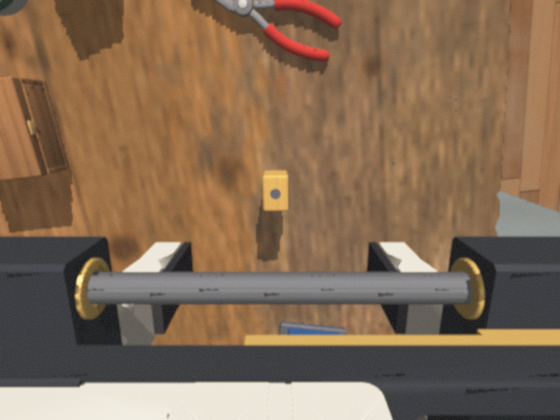

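The wrist view shows the plug head at pixel (275,191), square to the jaws. Its centre is about (0.510, -0.334) and its yaw about -6.3°. Next I descend and grip it.

```bash
python3 -c "
from h import *
plan(.510,-.334,.0325,-96.3,6)"
```

```text
[-0.04 -0.07  2.97] rz -0.001
[-0.04 -0.07  2.97] rz -0.001
[-0.04 -0.07  2.97] rz -0.001
[-0.04 -0.07  2.97] rz -0.001
[-0.04 -0.07  2.97] rz -0.001
[-0.04 -0.07  2.97] rz -0.001
tilt [1.79974404e+02 3.50519846e-03]
```

Call:
move_arm --moves '[8.0, -0.1, -0.2, 4.0, 0, 0, -0.006, 6.0, -0.1, -0.2, 4.0, 0, 0, 0, 6.0, 0, 0, 4.0, 0, 0, 0, 6.0, 0, 0, 3.5, 0, 0, 0, 6.0, 0, 0, 2.3, 0, 0, 0, 6.0, 0, 0, 0, 0, 0, 0, 1.8, 0, 0, 0, 0, 0, 0, 1.8, 0, 0, 0, 0, 0, 0]'

```text
clock: 2.05
tool_pos: [0.511, -0.3347, 0.0344]
orientation: [-179.9, -0.0, -96.3]
force: [-0.1, -0.4, 0.7]
opening: 0.0494
gripper_force: 0.0
```

Call:
move_arm --moves '[1.8, 0, 0, 0, 0, 0, 0, 1.8, 0, 0, 0, 0, 0, 0, 1.8, 0, 0, 0, 0, 0, 0, 1.8, 0, 0, 0, 0, 0, 0]'

```text
clock: 2.45
tool_pos: [0.5105, -0.3338, 0.0333]
orientation: [-179.9, -0.0, -96.2]
force: [-1.0, 0.2, 4.2]
opening: 0.0238
gripper_force: 30.0
```

Call:
move_arm --moves '[1.8, 0, 0, -3.0, 0, 0, 0, 1.8, 0, 0, -4.0, 0, 0, 0, 1.8, 0, 0, -4.0, 0, 0, 0, 1.8, 0, 0, -3.0, 0, 0, 0, 1.8, 0, 0, 0, 0, 0, 0]'

```text
clock: 2.95
tool_pos: [0.5124, -0.3347, 0.1776]
orientation: [-179.6, -0.1, -96.2]
force: [1.1, 0.0, -1.7]
opening: 0.0239
gripper_force: 30.0
```

```bash
python3 -c "
from h import *
plan(.503,-.064,.17,-103.6,7)"
```

```text
[-3.83  0.55  0.11] rz 0.018
[-3.82  0.62  0.11] rz 0.018
[-3.81  0.69  0.11] rz 0.018
[-3.79  0.76  0.11] rz 0.018
[-3.78  0.83  0.11] rz 0.018
[-3.76  0.9   0.11] rz 0.018
[-3.75  0.97  0.11] rz 0.018
tilt [-1.79565283e+02 -1.30041055e-01]
```

Call:
move_arm --moves '[1.8, -3.8, 0.6, 0.1, 0, 0, 0.018, 1.8, -3.8, 0.6, 0.1, 0, 0, 0.018, 1.8, -3.8, 0.7, 0.1, 0, 0, 0.018, 1.8, -3.8, 0.8, 0.1, 0, 0, 0.018, 1.8, -3.8, 0.8, 0.1, 0, 0, 0.018, 1.8, -3.8, 0.9, 0.1, 0, 0, 0.018, 1.8, -3.8, 0.9, 0.1, 0, 0, 0.018, 1.8, 0, 0, 0, 0, 0, 0]'

```text
clock: 3.75
tool_pos: [0.5005, -0.0591, 0.1648]
orientation: [179.9, 0.0, -103.3]
force: [0.1, 1.2, -1.9]
opening: 0.0239
gripper_force: 30.0
```

Call:
move_arm --moves '[1.8, 0, 0, 0, 0, 0, 0, 1.8, 0, 0, 0, 0, 0, 0, 1.8, 0, 0, 0, 0, 0, 0]'

```text
clock: 4.05
tool_pos: [0.5008, -0.0635, 0.1652]
orientation: [180.0, -0.0, -103.5]
force: [-0.7, -0.4, -1.2]
opening: 0.0238
gripper_force: 30.0
```

```bash
python3 - <<'E'
from h import *
o=ctrl.get_obs();print(o['tool_pos'],o['orientation'],o['clock'])
p,d,m=snap('wrist','w2.png'); np.savez('w2.npz',p=p,d=d,T=m['cam_to_world'])
E
```

```text
[ 0.50083874 -0.06346028  0.16520216] [ 1.79961286e+02 -1.90536966e-02 -1.03539983e+02] 4.05
```

View pics/w2.png

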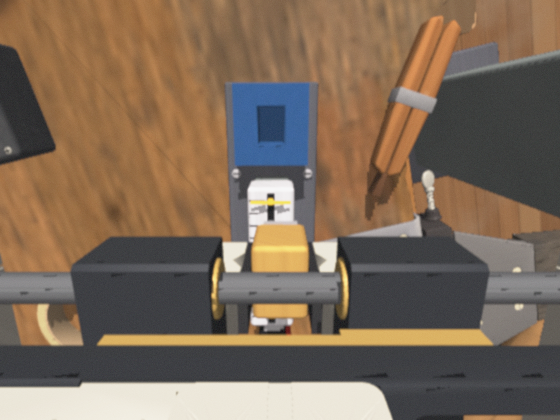

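The wrist view shows the blue block at columns 233–309 and rows 84–165, with the dark hole at about (271,123). The plug is held square in the jaws, and the pointer is at about (270,202).

```bash
python3 - <<'E'
from h import *
z=np.load('w2.npz');p,d=z['p'],z['d'];m=vision.camera_model('wrist');m['cam_to_world']=z['T']
h=cv2.cvtColor(p,cv2.COLOR_RGB2HSV); print('cam',np.round(z['T'][:3,3],4))
print('row123',p[123,250:292,2].tolist()); print('col271',p[100:148,271,2].tolist())
P=cloud(d,m); print('depth z block',np.median(P[90:100,245:300,2]), 'hole',np.median(P[120:126,266:276,2]))
print('depth row',np.round(P[123,250:292,2]*1000).astype(int).tolist())
k=cv2.inRange(h,(100,100,40),(128,255,255)); k[:75]=0;k[172:]=0
c=max(cv2.findContours(k,0,1)[0],key=cv2.contourArea)
f=lambda c,z:cv2.minAreaRect(np.array([onz(m,u,v,z)[:2] for u,v in c[:,0]],np.float32)*1000)
print('block',f(c,.034),cv2.minAreaRect(c))
g=((p[...,2]<100)*255).astype(np.uint8); g[:100]=0;g[150:]=0;g[:,:250]=0;g[:,295:]=0
c=max(cv2.findContours(g,0,1)[0],key=cv2.contourArea); print('hole',f(c,.034),cv2.minAreaRect(c))
E
```

```text
cam [ 0.4845 -0.131   0.3152]
row123 [157, 154, 156, 156, 156, 155, 148, 123, 89, 85, 90, 97, 99, 95, 98, 97, 97, 91, 99, 97, 98, 97, 102, 98, 96, 99, 98, 95, 99, 96, 95, 94, 94, 100, 115, 132, 148, 155, 152, 156, 155, 154]
col271 [158, 155, 159, 158, 145, 128, 104, 92, 97, 97, 97, 101, 99, 98, 101, 98, 97, 99, 98, 98, 96, 101, 96, 97, 101, 101, 97, 101, 98, 100, 98, 101, 102, 97, 97, 97, 99, 96, 99, 98, 102, 123, 149, 161, 162, 160, 158, 156]
depth z block 0.03384888167439504 hole 0.010055200429018363
depth row [33, 34, 34, 34, 33, 34, 34, 33, 25, 11, 9, 10, 11, 9, 10, 11, 10, 10, 10, 10, 11, 11, 11, 10, 10, 10, 10, 10, 10, 9, 10, 10, 9, 10, 32, 33, 35, 34, 34, 34, 35, 33]
block ((494.04656982421875, -122.77982330322266), (63.71129608154297, 59.730709075927734), 76.62080383300781) ((270.0, 124.0), (82.0, 76.0), 90.0)
hole ((494.0458984375, -124.09445190429688), (25.59308433532715, 20.50174903869629), 76.64537048339844) ((270.0, 123.5), (33.0, 26.0), 90.0)
```

```bash
python3 - <<'E'
from h import *
z=np.load('w2.npz');p,d=z['p'],z['d'];m=vision.camera_model('wrist');m['cam_to_world']=z['T']
print('hole',onz(m,271,123.1,.034)*1000, onz(m,270.5,123.5,.034)*1000)
P=cloud(d,m); tcp=np.array([.50084,-.06346,.1652]); a=np.radians(-103.54)
X=(P-tcp)[...,:2]@[np.cos(a),np.sin(a)]*1000; Y=(P-tcp)[...,:2]@[np.sin(a),-np.cos(a)]*1000; Z=(P-tcp)[...,2]*1000
for v in range(220,322,6): print(v,np.round([X[v,280],Y[v,280],Z[v,280]],1), p[v,280])
r=258; print([ (u,round(float(Y[r,u]),1),round(float(X[r,u]),1)) for u in range(246,314,4)])
E
```

```text
hole [ 493.27350437 -124.36602933   34.        ] [ 493.73543024 -124.15814658   34.        ]
220 [ -11.     0.3 -102.9] [232 228 229]
226 [16.9  0.2 -5.9] [224 175  96]
232 [17.   0.2  2.8] [223 173  93]
238 [16.5  0.2  9.3] [226 180  99]
244 [16.4  0.2 16.1] [230 182  99]
250 [15.1  0.2 19.4] [244 214 117]
256 [13.   0.2 20.7] [226 180  99]
262 [10.7  0.2 21.5] [227 179 100]
268 [ 7.6  0.2 20.6] [226 177  98]
274 [30.6  0.1 72. ] [116 117 118]
280 [30.2  0.1 74.3] [141 141 144]
286 [28.5  0.1 74.3] [140 139 139]
292 [27.1  0.1 74.7] [129 129 132]
298 [25.8  0.1 75.3] [100 100 103]
304 [23.4  0.1 74.1] [176 136  84]
310 [-11.9   0.2  20.6] [223 172  94]
316 [-14.7   0.2  20.8] [208 160  91]
[(246, -14.6, 8.3), (250, -12.9, 8.0), (254, -10.4, 12.1), (258, -8.7, 12.5), (262, -7.1, 12.4), (266, -5.5, 11.9), (270, -3.9, 12.2), (274, -2.3, 12.0), (278, -0.6, 12.0), (282, 1.0, 12.4), (286, 2.7, 11.6), (290, 4.3, 12.1), (294, 5.9, 11.8), (298, 7.6, 11.8), (302, 9.1, 12.4), (306, 10.8, 11.9), (310, 13.3, 8.2)]
```

```bash
python3 -c "
from h import *
plan(.4934,-.1243,.1652,-103.4,3)"
```

```text
[ 2.03 -0.23  0.  ] rz -0.001
[ 2.03 -0.23  0.  ] rz -0.001
[ 2.03 -0.23  0.  ] rz -0.001
tilt [ 1.79971509e+02 -1.37592164e-02]
```

Call:
move_arm --moves '[1.8, 2.0, -0.2, 0, 0, 0, -0.002, 1.8, 2.1, -0.3, 0, 0, 0, 0, 1.8, 2.0, -0.2, 2.0, 0, 0, 0, 1.8, 0, 0, 3.5, 0, 0, 0, 1.8, 0, 0, 3.0, 0, 0, 0, 1.8, 0, 0, 0, 0, 0, 0, 1.8, 0, 0, 0, 0, 0, 0, 1.8, 0, 0, 0, 0, 0, 0]'

```text
clock: 4.9
tool_pos: [0.4951, -0.1237, 0.0822]
orientation: [-179.9, 0.0, -103.3]
force: [0.2, 0.5, 0.3]
opening: 0.0236
gripper_force: 30.0
```

Call:
move_arm --moves '[1.8, 0, 0, 0, 0, 0, 0, 1.8, 0, 0, 0, 0, 0, 0]'

```text
clock: 5.1
tool_pos: [0.4946, -0.1234, 0.0818]
orientation: [-179.9, 0.0, -103.3]
force: [-0.4, 0.9, -2.0]
opening: 0.0237
gripper_force: 30.0
```

```bash
python3 -c "
from h import *
print(ctrl.get_obs()['tool_pos'],ctrl.get_obs()['force'])
plan(.4934,-.1243,.0655,-103.4,1)"
```

```text
[ 0.49456197 -0.12335997  0.08178768] [-0.36361872  0.91932547 -2.01374924]
[0.12 0.09 1.63] rz 0.001
tilt [-1.79876264e+02  4.28074704e-02]
```

Call:
move_arm --moves '[1.8, 0.12, 0.09, 0.4, 0, 0, 0, 1.8, 0, 0, 0.6, 0, 0, 0, 1.8, 0, 0, 0.5, 0, 0, 0, 1.8, 0, 0, 0.5, 0, 0, 0, 1.8, 0, 0, 0, 0, 0, 0]'

```text
clock: 5.6
tool_pos: [0.4922, -0.1244, 0.0596]
orientation: [179.9, -0.0, -103.4]
force: [0.2, 0.7, -2.2]
opening: 0.024
gripper_force: 30.0
```

Call:
move_arm --moves '[1.8, 0, 0, 0.4, 0, 0, 0, 1.8, 0, 0, 0.4, 0, 0, 0, 1.8, 0, 0, 0.4, 0, 0, 0, 1.8, 0, 0, 0.2, 0, 0, 0, 1.8, 0, 0, 0, 0, 0, 0]'

```text
clock: 6.1
tool_pos: [0.4924, -0.1245, 0.0462]
orientation: [180.0, -0.0, -103.4]
force: [0.2, -0.1, -1.7]
opening: 0.0242
gripper_force: 30.0
```

Call:
move_arm --moves '[1.8, 0, 0, 0.15, 0, 0, 0, 1.8, 0, 0, 0.1, 0, 0, 0, 1.8, 0, 0, 0, 0, 0, 0]'

```text
clock: 6.4
tool_pos: [0.4928, -0.1245, 0.0452]
orientation: [-180.0, -0.0, -103.3]
force: [-4.6, 1.6, 11.2]
opening: 0.0237
gripper_force: 30.0
```

The plug bottomed at z 0.0452, as predicted, with about 11 N of push. I'll release it and move to view the grip and band.

Call:
move_arm --moves '[5.0, 0, 0, -0.1, 0, 0, 0, 5.0, 0, 0, 0, 0, 0, 0, 5.0, 0, 0, 0, 0, 0, 0, 5.0, 0, 0, -1.0, 0, 0, 0, 5.0, 0, 0, -4.0, 0, 0, 0, 7.0, 0, 0, -5.0, 0, 0, 0, 7.0, 0, 0, -5.0, 0, 0, 0, 7.0, 0, 0, 0, 0, 0, 0]'

```text
clock: 7.2
tool_pos: [0.4966, -0.1248, 0.2031]
orientation: [-179.3, 0.1, -103.3]
force: [0.4, -0.0, -0.2]
opening: 0.0672
gripper_force: 0.0
```

```bash
python3 -c "
from h import *
p,d,m=snap('wrist','w3.png')
P=cloud(d,m); h=cv2.cvtColor(p,cv2.COLOR_RGB2HSV)
k=(cv2.inRange(h,(14,80,100),(35,255,255))>0)&(abs(P[...,0]-.4935)<.03)&(abs(P[...,1]+.124)<.03)&(P[...,2]>.03)&(P[...,2]<.09)
print(k.sum(),np.percentile(P[k],[2,50,98],axis=0))
plan(.548,.105,.20,-103.4,6)"
```

```text
1043 [[ 0.47992158 -0.14222137  0.04184917]
 [ 0.49215049 -0.12818058  0.06572325]
 [ 0.50509642 -0.10858393  0.06720159]]
[-3.93  0.02 -0.01] rz 0.0
[-3.93  0.02 -0.01] rz 0.0
[-3.93  0.02 -0.01] rz 0.0
[-3.93  0.02 -0.01] rz 0.0
[-3.93  0.02 -0.01] rz 0.0
[-3.93  0.02 -0.01] rz 0.0
tilt [-1.79550102e+02  1.31430109e-01]
```

Call:
move_arm --moves '[7.0, -3.9, 0, 0, 0, 0, 0, 7.0, -3.9, 0, 0, 0, 0, 0, 7.0, -4.0, 0, 0, 0, 0, 0, 7.0, -3.9, 0, 0, 0, 0, 0, 7.0, -3.9, 0, 0, 0, 0, 0, 7.0, -3.9, 0, 0, 0, 0, 0, 7.0, 0, 0, 0, 0, 0, 0, 7.0, 0, 0, 0, 0, 0, 0]'

```text
clock: 8.05
tool_pos: [0.5463, 0.1048, 0.1941]
orientation: [179.9, -0.1, -103.3]
force: [-0.4, -0.0, -0.9]
opening: 0.0703
gripper_force: 0.0
```

```bash
python3 - <<'E'
from h import *
o=ctrl.get_obs();print(o['tool_pos'],o['orientation'],o['clock'])
p,d,m=snap('wrist','w4.png'); np.savez('w4.npz',p=p,d=d,T=m['cam_to_world'])
E
```

```text
[0.5462837  0.104803   0.19408984] [ 1.79900367e+02 -7.80657943e-02 -1.03260349e+02] 8.05
```

View pics/w4.png

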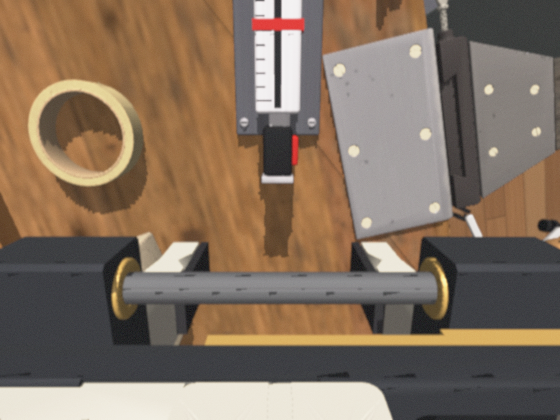

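The wrist view shows the red band at about (278,25) and the black grip at about (278,150), with the red button on its right at (295,150). The end plate is near row 178.

```bash
python3 - <<'E'
from h import *
m=vision.camera_model('wrist')
z=np.load('w4.npz');p=z['p'];m['cam_to_world']=z['T'];P=cloud(z['d'],m)
a=np.radians(76.63); ey=np.array([np.cos(a),np.sin(a)]); ex=np.array([np.sin(a),-np.cos(a)])
S=np.array([.4935,-.124])
h=cv2.cvtColor(p,cv2.COLOR_RGB2HSV)
def rep(n,k,zz):
    c=max(cv2.findContours(k,0,1)[0],key=cv2.contourArea)
    w=np.array([onz(m,u,v,zz)[:2]-S for u,v in c[:,0]]);X,Y=w@ex*1e3,w@ey*1e3-105
    print(n,cv2.boundingRect(c),'x',X.min(),X.max(),'y',Y.min(),Y.max(),'mid',(Y.min()+Y.max())/2)
red=cv2.inRange(h,(0,150,90),(8,255,255))|cv2.inRange(h,(172,150,90),(180,255,255))
k=red.copy();k[60:]=0;k[:,:240]=0;k[:,320:]=0;rep('band',k,.064)
k=red.copy();k[:120]=0;k[185:]=0;k[:,:270]=0;k[:,310:]=0;rep('button',k,.056)
k=cv2.inRange(p,(0,0,0),(55,55,55));k[:118]=0;k[190:]=0;k[:,:255]=0;k[:,300:]=0;rep('grip',k,.066)
print('z grip',np.median(P[140:160,272:284,2]),'z band',np.median(P[22:28,265:290,2]))
print('gripcol',p[115:190,278].mean(1).astype(int).tolist()); print('griprow',p[150,255:305,:].tolist()[::2])
z=np.load('w2.npz');p=z['p'];m['cam_to_world']=z['T'];h=cv2.cvtColor(p,cv2.COLOR_RGB2HSV)
k=cv2.inRange(h,(22,130,120),(34,255,255));k[:185]=0;k[215:]=0;rep('pointer',k,.068)
E
```

```text
band (252, 18, 52, 13) x -18.707904430049474 19.057756603574475 y -6.59791014531919 1.4402225849787555 mid -2.5788437801702173
button (291, 135, 8, 31) x -16.888495458306657 -11.148609305149742 y 78.35965512397092 103.17591616425136 mid 90.76778564411114
grip (262, 126, 31, 49) x -11.386532357360046 12.443574891138047 y 70.81869352339322 109.14090476132839 mid 89.9797991423608
z grip 0.06585909353147873 z band 0.06306088884802083
gripcol [134, 135, 135, 136, 133, 132, 136, 131, 134, 130, 116, 82, 59, 50, 53, 48, 49, 48, 50, 44, 49, 45, 48, 46, 48, 49, 48, 47, 48, 47, 47, 48, 49, 50, 42, 44, 46, 51, 45, 46, 47, 46, 46, 45, 50, 43, 41, 47, 45, 44, 43, 47, 48, 44, 40, 45, 44, 43, 39, 48, 97, 165, 216, 225, 219, 211, 195, 159, 109, 76, 68, 70, 73, 74, 76]
griprow [[157, 112, 70], [143, 100, 62], [97, 71, 47], [96, 69, 45], [61, 48, 37], [35, 38, 37], [44, 48, 46], [47, 49, 49], [41, 43, 44], [40, 42, 41], [48, 50, 47], [48, 49, 48], [49, 48, 48], [46, 46, 45], [46, 46, 47], [49, 50, 50], [47, 44, 46], [43, 45, 46], [85, 41, 43], [207, 52, 50], [220, 55, 52], [192, 66, 53], [154, 107, 68], [159, 115, 75], [160, 119, 78]]
pointer (251, 198, 39, 8) x -13.86749276333795 14.42515893044926 y -52.38726628831559 -47.00014036840953 mid -49.69370332836256
```

```bash
python3 - <<'E'
from h import *
m=vision.camera_model('wrist')
z=np.load('w4.npz');m['cam_to_world']=z['T'];P=cloud(z['d'],m)
for u,v in((340,60),(430,35),(390,140),(360,230),(335,60),(360,110),(480,120)): print(u,v,np.round(P[v,u],3))
a=np.radians(76.63); ey=np.array([np.cos(a),np.sin(a)]); ex=np.array([np.sin(a),-np.cos(a)])
t=np.array([.4935,-.124])+ex*0+ey*.195; print('target',t)
plan(t[0],t[1],.0355,-103.37,4)
E
```

```text
340 60 [0.465 0.005 0.003]
430 35 [0.382 0.003 0.002]
390 140 [0.431 0.087 0.004]
360 230 [0.475 0.173 0.003]
335 60 [0.47  0.004 0.004]
360 110 [0.455 0.053 0.004]
480 120 [0.344 0.088 0.003]
target [0.53859151 0.06571493]
[ 0.98 -0.04  3.97] rz 0.0
[ 0.98 -0.04  3.97] rz 0.0
[ 0.98 -0.04  3.97] rz 0.0
[ 0.98 -0.04  3.97] rz 0.0
tilt [ 1.79913515e+02 -6.80161401e-02]
```

Call:
move_arm --moves '[7.0, 2.0, -0.1, 2.0, 0, 0, 0, 7.0, 1.9, -0.1, 2.5, 0, 0, 0, 7.0, 0, 0, 2.5, 0, 0, 0, 7.0, 0, 0, 0, 0, 0, 0, 7.0, 0, 0, 0, 0, 0, 0, 7.0, 0, 0, 0, 0, 0, 0]'

```text
clock: 8.7
tool_pos: [0.5407, 0.0658, 0.1265]
orientation: [-179.9, 0.1, -103.4]
force: [-0.2, 0.3, 0.7]
opening: 0.07
gripper_force: 0.0
```

```bash
python3 -c "
from h import *
plan(.5386,.0657,.0355,-103.37,1)"
```

```text
[0.06 0.2  9.1 ] rz 0.0
tilt [-1.79904717e+02  5.01073681e-02]
```

Call:
move_arm --moves '[7.0, 0.05, 0.15, 3.5, 0, 0, 0, 7.0, 0, 0, 3.0, 0, 0, 0, 6.0, 0, 0, 2.0, 0, 0, 0, 5.0, 0, 0, 0.5, 0, 0, 0, 5.0, 0, 0, 0, 0, 0, 0, 5.0, 0, 0, 0, 0, 0, 0, 5.0, 0, 0, 0, 0, 0, 0]'

```text
clock: 9.4
tool_pos: [0.5393, 0.0661, 0.0366]
orientation: [-179.9, 0.1, -103.3]
force: [-0.1, 0.4, -0.4]
opening: 0.0504
gripper_force: 0.0
```

```bash
python3 -c "
from h import *
plan(.5386,.0657,.0355,-103.37,1)"
```

```text
[0.06 0.06 0.11] rz 0.001
tilt [-1.79878341e+02  9.06747790e-02]
```

Now squeeze.

Call:
move_arm --moves '[3.5, 0.05, 0.05, 0.1, 0, 0, 0, 2.0, 0, 0, 0, 0, 0, 0, 2.0, 0, 0, 0, 0, 0, 0, 2.0, 0, 0, 0, 0, 0, 0, 2.0, 0, 0, 0, 0, 0, 0, 2.0, 0, 0, 0, 0, 0, 0, 2.0, 0, 0, 0, 0, 0, 0]'

```text
clock: 10.1
tool_pos: [0.5386, 0.0652, 0.0342]
orientation: [-179.9, 0.0, -103.4]
force: [4.7, -2.8, -2.8]
opening: 0.0243
gripper_force: 30.0
```

Call:
move_arm --moves '[2.0, -0.5, 0, 0, 0, 0, 0, 2.0, -0.8, 0, 0, 0, 0, 0, 2.0, -0.8, 0, 0, 0, 0, 0, 2.0, -0.8, 0, 0, 0, 0, 0, 2.0, -0.8, 0, 0, 0, 0, 0, 2.0, -0.7, 0, 0, 0, 0, 0, 2.0, -0.3, 0, 0, 0, 0, 0, 2.0, 0, 0, 0, 0, 0, 0]'

```text
clock: 10.9
tool_pos: [0.5496, 0.1111, 0.0343]
orientation: [-179.9, 0.0, -103.4]
force: [5.2, -3.6, -1.2]
opening: 0.024
gripper_force: 30.0
```

Call:
move_arm --moves '[2.0, 0, 0, 0, 0, 0, 0, 2.0, 0, 0, 0, 0, 0, 0, 2.0, 0, 0, 0, 0, 0, 0]'

```text
clock: 11.2
tool_pos: [0.5495, 0.1107, 0.0343]
orientation: [-179.9, 0.0, -103.4]
force: [5.7, -3.5, -1.3]
opening: 0.0236
gripper_force: 30.0
```

```bash
python3 - <<'E'
from h import *
o=ctrl.get_obs();print(o['tool_pos'],o['force'],o['opening'])
w=(o['tool_pos'][:2]-np.array([.5386,.0652]))*1e3; print(w@[.2312,.9729],w@[.9729,-.2312])
p,d,m=snap('top'); q,_,_=snap('wrist')
c=cv2.resize(p[200:290,220:380],None,fx=4,fy=4,interpolation=cv2.INTER_CUBIC)
c2=cv2.resize(q,(480,360)); c2=cv2.copyMakeBorder(c2,0,0,0,160,0)
cv2.imwrite('pics/t5.png',c[:,:,::-1]); cv2.imwrite('pics/w5.png',q[:,:,::-1])
E
```

```text
[0.54949537 0.11073958 0.03425092] [ 5.74943411 -3.49665797 -1.25163653] 0.02362971416796192
46.82446892884017 0.0713543279225096
```

View pics/t5.png

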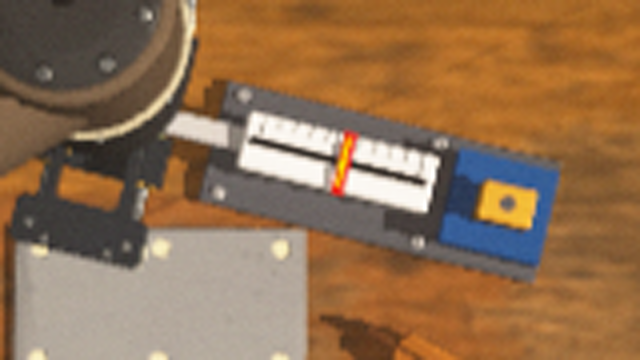

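View pics/w5.png

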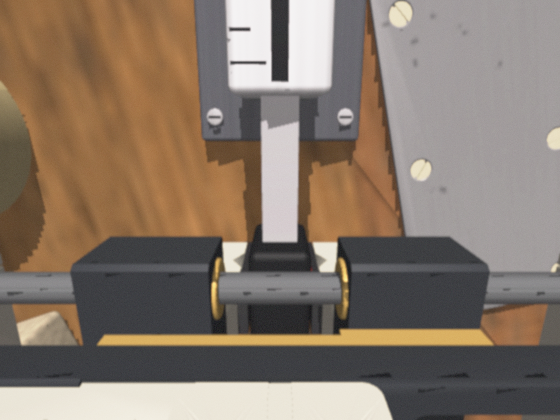

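The top crop shows the yellow pointer inside the red band at about (343,165), with red on both sides. The plug head sits on the blue block at about (507,203). The wrist view shows the arm extended and the grip block still held in the jaws, so I'm handing in.

```bash
python3 -c "
from plant import ctrl
print(ctrl.close_job())"
```

```text
the job is handed in; nothing more can be done
None
```

The job is handed in at about 11 s on the clock: the plug is fully seated and released, and the arm is drawn out about 47 mm with the pointer over the red band and the button still squeezed; the tape, wax bar and clamp were left alone.

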